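# Stop the cream cooker and hold its lid half open

## Task

The batch in the bench-top cream cooker is finished and I want to lift the paddle out from under the lid: with the lid still down, press the round stirrer key and then the square heater key on the sloped console, one at a time, each fully in and let out again, and do not press the two oblong timer keys beside them. Then take the lid by its bar handle, raise it steadily to half open, 45 degrees from closed and no further, so that the drips run to the gutter at the back, and hold it there for me: the lid has no stay and falls shut, so finish with the gripper still holding the handle and the lid still at 45 degrees. Leave the other things on the bench where they are.

Things in the scene. Friction and masses are not known exactly. Their poses are not given: they have to be found in the camera images.
- cooker: bench-top cream cooker, plain brushed metal, 360 deep (x), 370 wide (y), 185 mm high without lid, fixed; yaw within 0.38 rad. Origin: underside centre; x from console to hinge (away from the robot), y to the robot's left, z up. The console (x -180 to -70 mm) slopes 20 degrees, 130 mm high in front to 170; keys in its lower half, dark display above. Side handles reach y +-213 mm.
- key_round_top (a point): stirrer key: round, 25 mm, second from the robot's left in the row of four on the console (cooker y +22.5 mm); keys are alike black plastic, 45 mm apart, 9 mm proud. This point: centre of the key's outer face, moving with it; z out of the panel (up and towards the robot, 20 degrees off vertical), y along the row to the robot's left, x up the slope.
- key_square_top (a point): heater key: square, 24 mm, first of the four from the robot's left (cooker y = +67.5 mm); otherwise as the round key: centre of its outer face, same axes.
- key_oblong_a_top (a point): timer key: oblong, 28 mm up the slope by 13 mm wide, third from the robot's left (cooker y = -22.5 mm); not to be pressed. Centre of its outer face, same axes.
- key_oblong_b_top (a point): timer key: oblong, 28 by 13 mm, fourth from the robot's left (cooker y = -67.5 mm); not to be pressed. Centre of its outer face, same axes.
- key_round (a joint): travel of the round key in m: 0 is out, 0.005 is fully in. A spring returns it: it starts to move at about 1 N and is fully in at about 5 N; 4 mm counts as pressed.
- key_square (a joint): travel of the square key in m: 0 is out, 0.005 is fully in. A spring returns it: it starts to move at about 1 N and is fully in at about 5 N; 4 mm counts as pressed.
- key_oblong_a (a joint): travel of the third key in m: 0 is out, 0.005 is fully in. A spring returns it: it starts to move at about 1 N and is fully in at about 5 N; 4 mm counts as pressed.
- key_oblong_b (a joint): travel of the fourth key in m: 0 is out, 0.005 is fully in. A spring returns it: it starts to move at about 1 N and is fully in at about 5 N; 4 mm counts as pressed.
- lid (a joint): opening angle of the lid, rad: 0 shut (as it starts), 0.785 half open (45 degrees), 1.8 its stop. A plain steel plate lid, 206 deep by 362 wide by 12 mm, 0.5 to 0.95 kg, hinged along its far edge; its front edge rises and swings away from the robot. It falls shut if let go below about 80 degrees.
- lid_hinge (a point): middle of the lid's hinge axis, fixed to the cooker at its (150, 0, 185) mm, axes as the cooker's; the hinge axis is y.
- handle (a point): the lid's bar handle (lid_c1): round dark steel bar, 14 mm diameter, 136 long, parallel to the hinge, on two posts 62 mm either side of its middle. Point: mid-bar; y along it, z square away from the lid. Lid shut: 170 mm nearer the robot than the hinge axis, 54 above it (239 above the bench); 35 mm free gap to the lid, which reaches 38 mm further to the front. The bar can turn between the pads.
- bowl: steel mixing bowl, 190 mm across, 85 high, left of the cooker. Loose bystander, to be left where it stands. Origin at the centre of its underside.
- spatula: spatula with a dark wooden handle and white blade, 235 mm long, lying right of the cooker. Loose bystander, to be left where it stands. Origin at the centre of its underside.
- scraper: bench scraper, 110 by 75 mm steel blade with a white grip 17 mm high, lying left of the cooker. Loose bystander, to be left where it stands. Origin at the centre of its underside.
- cups: stack of white paper cups, 75 mm across, 106 high, right of the cooker. Loose bystander, to be left where it stands. Origin at the centre of its underside.
- jar: amber glass jar with a steel cap, 72 mm across, 110 high, right of the cooker. Loose bystander, to be left where it stands. Origin at the centre of its underside.
- tin: tin can with a paper label, 74 mm across, 100 high, right of the cooker. Loose bystander, to be left where it stands. Origin at the centre of its underside.

How it is judged:
By the outcome, as a careful person would: the job done as asked, in the order asked, and still so for the second after the job is handed in, while the arm keeps its last pose, push and grip.
It also fails if it takes over 48 s, if anything falls off the work surface, if the arm or the gripper's body presses on something with over 40 N, if the wrist force passes 120 N, or if a joint passes its speed limit or range.

## Robot

A 7-joint arm with a two-finger parallel gripper is mounted at the origin on the work surface. World frame = base frame: x ahead of the robot, y to its left, z up, the work surface at z = 0. Lengths are in mm, angles in rad, forces in N, time in s.
With the tool pointing down it reaches from about 425 to 875 mm from the base axis. Payload 8.4 kg.
Tool frame: the origin (TCP) lies midway between the tips of the shut fingers; the grasp point (between the pads) lies env.hold_point_z behind it (env.hold_point_z is the distance from the TCP to the grasp point, in mm); z points along the fingers, y is the line along which they close (so a half turn about z gives the same grasp; the last joint's range is limited). The gripper opens to 87 mm and grips with 3 to 60 N. Pads are 19 mm wide; open, the fingers measure 117 mm over their backs; the gripper's body (75 mm by 190 mm) begins 51 mm behind the grasp point.
Start: joints at [-1.339, 0.333, 0.04, 1.465, -0.013, 1.343, -0.059], TCP at [211.12, 614.729, 222.546] pointing down, gripper open.
Joint ranges: [-2.58, 2.58], [-0.38, 2.09], [-1.3, 1.39], [0.25, 2.4], [-1.5, 4.64], [0.08, 2.09], [-2.65, 2.65]. Speed limits (rad/s): [2.22, 2.22, 2.79, 2.79, 3.14, 3.14, 3.14].

## Interface

Orientations are given as a unit quaternion [w, x, y, z].
In Python, from bench import env, imaging, workorder gives the robot as it stands (env), with the cameras (imaging) and the job (workorder).
- The arm moves only by the shell command python3 inch.py 'ROWS' [FORCE]. ROWS is one flat JSON list of numbers that holds 1 to 8 rows one after another, with no inner brackets; each row has 7 numbers: dx, dy, dz in mm, then a rotation vector rx, ry, rz in rad, then the opening from 0.0 (shut) to 1.0 (fully open); each row shifts and turns the commanded pose from where the row before left it, along the tool's axes as they then stand; what a row does not reach is not made up. A row lasts 1/10 s, in which the tool goes at most 50 mm and 0.15 rad, less where a joint would pass 70% of its speed; a pose out of reach is approached as far as the arm can. The fingers move at their own pace and stop on an object; FORCE is the grip in N (left out, the last holds). Time passes only in rows, so rows that do not move let the fingers close. It prints the time, the measured TCP pose, the force, the opening and the grip force at its end. Input that does not fit is refused with a message, and nothing moves.
- env.get_obs(): the state, without advancing time (a new reading comes with each control period).
- imaging.capture(name): name is "scene" or "top" or "wrist"; returns the picture (420x560x3 uint8, blue, green, red); there is no depth.
- imaging.camera_info(name): a dict with "mtx" (3x3 intrinsics, pixels), "R" (3x3) and "t" (3): a world point X has camera coordinates R X + t. Camera axes: x right, y down, z forward; pixel columns grow to the right and rows downward; lengths in mm; the calibration is good to about 2 mm. A picture is of the moment at which its call begins: read the wrist's pose just before it. camera_info takes no time and is no camera call; for the wrist camera it gives the pose at the moment of the call.
- workorder.sign_off(): hands the job in; it is judged then, once.
The state is a dict: "time_s": time; "joint_pos": joint angles; "joint_vel": joint speeds; "joint_efforts": joint torques, N m; "tcp_pos": TCP position; "eef_rot": TCP orientation; "ft_force": force on the tool from outside, world axes, zero at the start; "torque": the same for the moment, N m; "opening": opening from 0.0 (shut) to 1.0 (fully open); "gripper_force": force on a finger pad.
Only numpy, scipy, OpenCV 4.12 (cv2) and the standard library are available. Lean on these libraries where they do the work, as an engineer would, in place of code of your own. Each camera call takes 0.05 s, during which the arm holds its last target. There are 200 camera calls.

## Working session

There is one attempt and no reset: what is moved stays moved. The work goes in short steps, Python scripts to look and compute and a shell command to move; the robot and the scene stay as the last step left them, time stands still between calls to the robot, and variables do not carry over. Pictures are saved under pics/ and viewed, at most 10 in all, crops included, and the job is handed in when it is done.

```bash
ls; mkdir -p pics; python3 - <<'E'
from bench import env, imaging, workorder
import cv2
for n in("scene","top"):
    cv2.imwrite(f"pics/{n}0.png",imaging.capture(n)); c=imaging.camera_info(n); print(n,c["mtx"].tolist(),(-c["R"].T@c["t"]).tolist())
o=env.get_obs();print(o,env.hold_point_z)
E
```

```text
bench.py
inch.py
pics
scene [[425.37223669437356, 0.0, 278.9273524190405], [0.0, 425.37223669437356, 206.254951362021], [0.0, 0.0, 1.0]] [1319.4595586003386, -52.298432365193264, 911.2051428060589]
top [[540.7030522116482, 0.0, 279.1130648558902], [0.0, 540.7030522116482, 208.0645472437936], [0.0, 0.0, 1.0]] [471.6070760248731, 24.081363839862473, 1522.3395906423382]
{'time_s': 0.1, 'joint_pos': array([-1.33919379,  0.33384484,  0.03988904,  1.46619353, -0.01338246,
        1.34326775, -0.05848526]), 'joint_vel': array([ 4.95967230e-04, -1.60743753e-03, -6.03382559e-05, -2.40421167e-03,
       -7.04610168e-04,  2.49424691e-04,  1.01322731e-03]), 'joint_efforts': array([ 4.65030171e-03, -6.57817698e+01,  1.34050895e+00, -4.04710793e+01,
       -5.96228940e-02,  4.08029091e-02,  7.93088816e-05]), 'tcp_pos': array([211.02504585, 614.34896614, 221.74021732]), 'eef_rot': array([-6.00667728e-05,  1.64653966e-01,  9.86351128e-01, -7.21349067e-04]), 'ft_force': array([ 0.86562176, -0.31160166,  0.419047  ]), 'torque': array([0.0040446 , 0.00683536, 0.01394121]), 'gripper_force': 0.0, 'opening': 0.9972002182424653} 18.700000000000003
```

View pics/scene0.png

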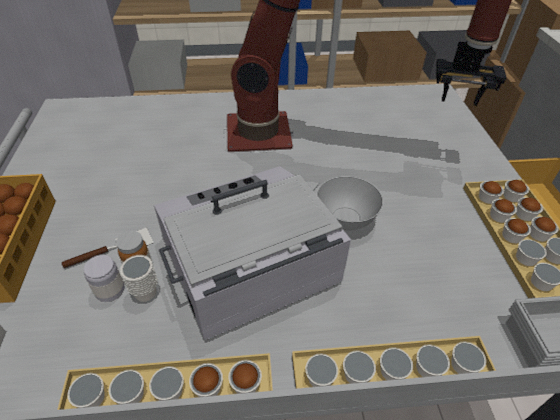

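View pics/top0.png

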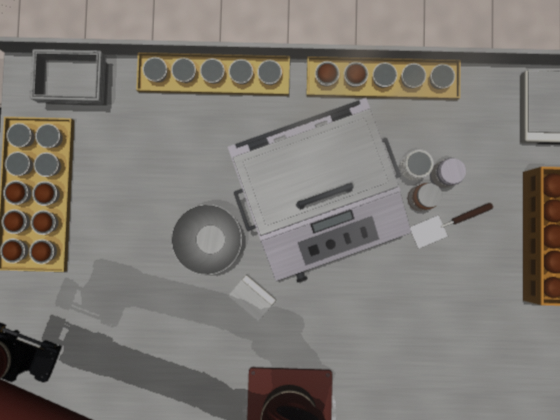

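The scene view shows the cooker yawed, with its keys at about (208-250, 183-195) and handle at (215-268, 180-210). In the top view the keys are at (314,250), (330,244), (347,238) and (363,232), and the bar runs (298,204) to (353,187). I'll enlarge both.

```bash
python3 - <<'E'
import cv2,numpy as np
t=cv2.imread("pics/top0.png")[175:275,285:395]; s=cv2.imread("pics/scene0.png")[165:225,180:285]
a=cv2.resize(t,None,fx=5,fy=5,interpolation=cv2.INTER_CUBIC)
cv2.imwrite("pics/ct.png",a); cv2.imwrite("pics/cs.png",cv2.resize(s,None,fx=7,fy=7,interpolation=cv2.INTER_CUBIC))
for nm,r,x0,y0 in(("top",t,285,175),("scene",s,180,165)):
    g=cv2.cvtColor(r,cv2.COLOR_BGR2GRAY)
    for th in(35,50,70):
        n,l,st,c=cv2.connectedComponentsWithStats((g<th).astype(np.uint8))
        print(nm,th,[(st[i,:].tolist(),(c[i]+[x0,y0]).round(1).tolist()) for i in range(1,n) if st[i,4]>8])
E
```

```text
top 35 []
top 50 [([14, 30, 5, 3, 9], [301.2, 205.9]), ([41, 65, 9, 9, 62], [329.9, 243.7]), ([24, 70, 10, 11, 77], [313.4, 249.7])]
top 70 [([57, 12, 10, 5, 25], [347.6, 189.2]), ([12, 17, 38, 17, 175], [312.1, 199.6]), ([26, 35, 42, 23, 72], [329.8, 218.9]), ([75, 52, 8, 11, 55], [363.5, 232.0]), ([58, 58, 8, 11, 61], [346.7, 237.8]), ([40, 64, 11, 11, 90], [330.2, 243.8]), ([23, 69, 12, 13, 111], [313.4, 249.8]), ([11, 97, 8, 3, 17], [300.3, 273.3])]
scene 35 [([64, 13, 9, 6, 36], [247.9, 180.4]), ([49, 18, 8, 5, 34], [232.4, 185.1]), ([82, 20, 4, 9, 12], [263.2, 189.2]), ([34, 23, 6, 5, 22], [216.6, 190.0]), ([18, 28, 6, 6, 22], [200.3, 195.3]), ([31, 35, 9, 11, 19], [215.7, 203.5])]
scene 50 [([63, 13, 11, 6, 47], [248.0, 180.4]), ([49, 18, 8, 6, 40], [232.5, 185.3]), ([71, 18, 16, 15, 66], [262.4, 189.7]), ([34, 23, 7, 6, 28], [216.5, 190.2]), ([18, 28, 6, 6, 29], [200.4, 195.4]), ([31, 31, 17, 17, 71], [216.8, 204.6])]
scene 70 [([63, 12, 11, 8, 56], [248.0, 180.6]), ([31, 15, 58, 34, 364], [236.6, 194.5]), ([48, 17, 10, 7, 50], [232.3, 185.3]), ([17, 27, 8, 7, 37], [200.4, 195.5])]
```

View pics/ct.png

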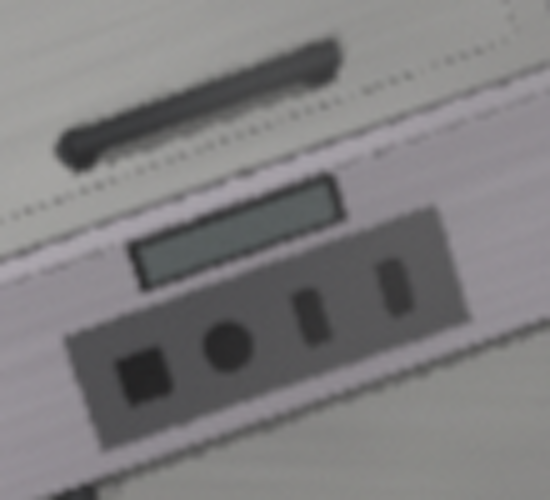

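View pics/cs.png

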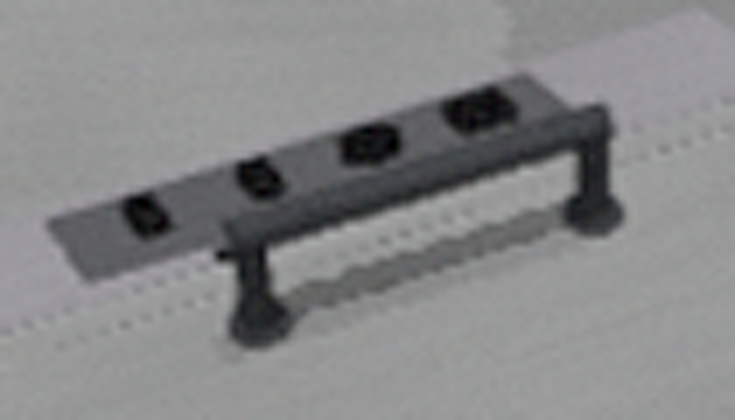

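The top crop gives bar ends at about (298.8,204.3) and (351,186). The scene crop gives about (266.2,182) and (212.3,198.2), and all four keys are clear in both. Next I triangulate.

```bash
cat > h.py <<'E'
from bench import env, imaging, workorder
import numpy as np, cv2
from scipy.spatial.transform import Rotation as R
def ray(n,p,c=None):
    c=c or imaging.camera_info(n); o=-c["R"].T@c["t"]; d=c["R"].T@np.linalg.inv(c["mtx"])@[*p,1]; return o,d/np.linalg.norm(d)
def tri(a,b):
    (o,d),(p,e)=a,b; s,t=np.linalg.lstsq(np.c_[d,-e],p-o,rcond=None)[0]; u,v=o+s*d,p+t*e
    return (u+v)/2,np.linalg.norm(u-v)
def rot(o): q=o["eef_rot"]; return R.from_quat([*q[1:],q[0]])
E
python3 - <<'E'
from h import *
T=[(313.4,249.75),(330,243.75),(346.7,237.8),(363.5,232),(298.8,204.3),(351,186)]
S=[(247.9,180.4),(232.4,185.2),(216.5,190.1),(200.4,195.4),(266.2,182),(212.3,198.2)]
P=[tri(ray("top",a),ray("scene",b)) for a,b in zip(T,S)]
for p,e in P: print(p.round(1),round(e,2))
P=np.array([p for p,_ in P])
print(np.linalg.norm(np.diff(P[:4],axis=0),axis=1), np.linalg.norm(P[5]-P[4]),[np.degrees(np.arctan2(d[1],d[0])+0) for d in(P[0]-P[3],P[4]-P[5])], P[:4].mean(0),P[4:].mean(0))
yaw=np.arctan2(*(P[0]-P[3])[1::-1])-np.pi/2; print("yaw",yaw)
x=np.array([np.cos(yaw),np.sin(yaw)]);print("keys->handle along cooker x",(P[4:].mean(0)-P[:4].mean(0))[:2]@x)
E
```

```text
[446.  -51.3 150.4] 1.42
[462.3 -93.1 150.5] 0.94
[ 478.4 -135.1  150.6] 0.74
[ 494.2 -177.1  149.4] 1.4
[554.7  -8.7 236.9] 2.58
[ 601.5 -133.9  237.5] 1.37
[44.88539164 44.97980439 44.90994821] 133.67168408301626 [np.float64(110.96102556970548), np.float64(110.51258950300853)] [ 470.24979935 -114.18087132  150.23017103] [578.0995392  -71.27049949 237.21774287]
yaw 0.3658389107860809
keys->handle along cooker x 116.06312184026784
```

```bash
cat >> h.py <<'E'
YAW=0.3658
def ori(tilt,yaw=YAW):
    x=np.array([np.cos(yaw),np.sin(yaw),0]);z=np.array([0,0,1.]);y=np.cross(z,x);s,c=np.sin(tilt),np.cos(tilt)
    return R.from_matrix(np.c_[y,c*x+s*z,s*x-c*z])
def show(p=None,r=None):
    o=env.get_obs();q=rot(o)
    if p is not None: print("d tool",q.inv().apply(np.array(p)-o["tcp_pos"]).round(1))
    if r is not None: print("rv",(q.inv()*r).as_rotvec().round(3), "d after rot",None if p is None else r.inv().apply(np.array(p)-o["tcp_pos"]).round(1))
E
python3 -c "
from h import *
show([450,300,270]); r=ori(np.radians(20)); show([450,300,270],r)
n=-r.apply([0,0,1]);print(n); print(r.inv().apply(np.array([462.3,-93.1,155])+60*n-[450,300,270]))"
python3 inch.py '[-41, -27.5, -6, 0, 0, 0, 0, -41, -27.5, -6, 0, 0, 0, 0, -41, -27.5, -6, 0, 0, 0, 0, -41, -27.5, -6, 0, 0, 0, 0, -41, -27.5, -6, 0, 0, 0, 0, -41, -27.5, -6, 0, 0, 0, 0, -41, -27.5, -6, 0, 0, 0, 0, -41, -27.5, -6, 0, 0, 0, 0]' 20
python3 inch.py '[0, 0, 0, -0.047, -0.022, 0.124, 0, 0, 0, 0, -0.047, -0.022, 0.124, 0, 0, 0, 0, -0.047, -0.022, 0.124, 0, 0, 0, 0, -0.047, -0.022, 0.124, 0, 0, 0, 0, -0.047, -0.022, 0.124, 0, 0, 0, 0, -0.047, -0.022, 0.124, 0, 0, 0, 0, -0.047, -0.022, 0.124, 0, 0, 0, 0, 0, 0, 0, 0]'
python3 -c "
from h import *
r=ori(np.radians(20)); n=-r.apply([0,0,1]); show(np.array([462.3,-93.1,155])+60*n,r);print(env.get_obs()['joint_pos'].round(2))"
```

```text
time_s: 0.9
tcp_pos: [450.6, 298.2, 270.7]
eef_rot: [-0.0, 0.165, 0.986, -0.0]
ft_force: [1.2, 1.4, 0.2]
opening: 0.36
gripper_force: 0.0
time_s: 1.7
tcp_pos: [448.6, 300.2, 270.1]
eef_rot: [0.099, 0.56, 0.81, 0.144]
ft_force: [0.6, -0.8, -0.0]
opening: 0.005
gripper_force: 0.0
d tool [-372.8 -158.1    4.2]
rv [ 0.003  0.001 -0.004] d after rot [-372.2 -159.5    4.4]
[-0.95 -0.17  0.16  1.96  0.2   1.04 -0.5 ]
```

```bash
python3 inch.py '[-46, -20, 0, 0, 0, 0, 0, -46, -20, 0, 0, 0, 0, 0, -46, -20, 0, 0, 0, 0, 0, -46, -20, 0, 0, 0, 0, 0, -46, -20, 0, 0, 0, 0, 0, -46, -20, 0, 0, 0, 0, 0, -46, -20, 0, 0, 0, 0, 0, -46, -20, 0, 0, 0, 0, 0]'
python3 inch.py '[-4, 0, 0, 0, 0, 0, 0, 0, 0, 0, 0, 0, 0, 0]'
python3 - <<'E'
from h import *
r=ori(np.radians(20)); n=-r.apply([0,0,1]); show(np.array([462.3,-93.1,155])+60*n,r);print(env.get_obs()['joint_pos'].round(2))
c=imaging.camera_info("wrist");im=imaging.capture("wrist");cv2.imwrite("pics/w1.png",im)
print(c["mtx"].tolist(),-c["R"].T@c["t"])
for p in [(446,-51.3,155),(462.3,-93.1,155),(478.4,-135.1,155),env.get_obs()["tcp_pos"]]:
    q=c["mtx"]@(c["R"]@np.array(p)+c["t"]);print(q[:2]/q[2])
E
```

```text
time_s: 2.5
tcp_pos: [442.1, -53.6, 222.0]
eef_rot: [0.099, 0.558, 0.812, 0.143]
ft_force: [1.8, -0.2, 0.2]
opening: 0.007
gripper_force: 0.0
time_s: 2.7
tcp_pos: [443.8, -56.1, 221.8]
eef_rot: [0.098, 0.559, 0.811, 0.143]
ft_force: [0.4, 0.4, 0.1]
opening: 0.004
gripper_force: 0.0
d tool [-41.2 -18.9   4.1]
rv [-0.001 -0.    -0.003] d after rot [-41.1 -19.    4.1]
[-0.23 -0.36  0.32  2.17 -0.05  0.99  0.47]
[[374.5123384732324, 0.0, 277.35059574072096], [0.0, 374.5123384732324, 208.93409359537156], [0.0, 0.0, 1.0]] [368.29688387 -11.86093618 375.15252586]
[245.17615838 218.09046187]
[247.17504559 283.44848631]
[248.64111498 343.30116517]
[276.56502361 260.41469443]
```

View pics/w1.png

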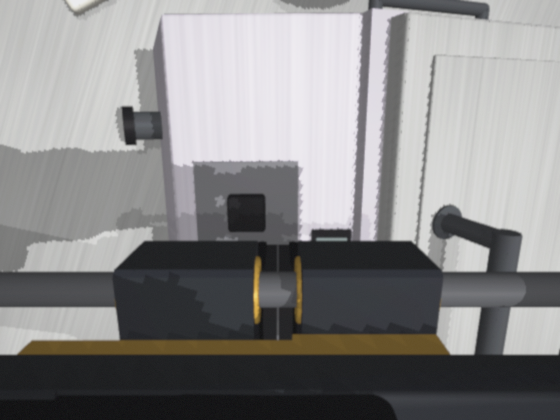

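The square key is visible at about (246,212) against a predicted (245,218); the fingers hide the round key. I'll triangulate it against the other views.

```bash
python3 - <<'E'
from h import *
c=imaging.camera_info("wrist");im=cv2.imread("pics/w1.png")
g=cv2.cvtColor(im,cv2.COLOR_BGR2GRAY)[185:238,215:285]
for th in(20,30,45):
    n,l,st,cc=cv2.connectedComponentsWithStats((g<th).astype(np.uint8));i=1+st[1:,4].argmax();p=cc[i]+[215,185];print(th,st[i]+[215,185,0,0,0],p)
    for n,q in(("top",(313.4,249.75)),("scene",(247.9,180.4))): a,e=tri(ray(n,q),ray("wrist",p,c));print(n,a.round(1),round(e,2))
    o,d=ray("wrist",p,c);print(o+d*(155-o[2])/d[2])
E
```

```text
Traceback (most recent call last):
ValueError: attempt to get argmax of an empty sequence
```

```bash
python3 - <<'E'
from h import *
c=imaging.camera_info("wrist");im=cv2.imread("pics/w1.png")
g=cv2.cvtColor(im,cv2.COLOR_BGR2GRAY)[185:238,215:285];print(g.min(),g[27,::5])
for th in(50,65):
    n,l,st,cc=cv2.connectedComponentsWithStats((g<th).astype(np.uint8));i=1+st[1:,4].argmax();p=cc[i]+[215,185];print(th,st[i]+[215,185,0,0,0],p)
    for n,q in(("top",(313.4,249.75)),("scene",(247.9,180.4))): a,e=tri(ray(n,q),ray("wrist",p,c));print(n,a.round(1),round(e,2))
    o,d=ray("wrist",p,c);print(o+d*(155-o[2])/d[2])
E
```

```text
28 [ 95 101  97  34  35  36  36  37  37  37  69  96 102 100]
50 [ 228  194   37   38 1367] [246.03877103 212.7520117 ]
top [446.7 -49.7 149.6] 4.97
scene [446.9 -48.9 150.7] 3.52
[445.44806332 -46.38620172 155.        ]
65 [ 227  194   39   38 1429] [245.95941218 212.55073478]
top [446.7 -49.6 149.3] 5.05
scene [446.8 -48.8 150.6] 3.61
[445.35428775 -46.27715114 155.        ]
```

```bash
python3 inch.py '[-20, -9, 0, 0, 0, 0, 0, -20, -9, 0, 0, 0, 0, 0, 0, 0, 15, 0, 0, 0, 0, 0, 0, 15, 0, 0, 0, 0, 0, 0, 15, 0, 0, 0, 0, 0, 0, 0, 0, 0, 0, 0]'
python3 - <<'E'
from h import *
r=ori(np.radians(20)); show((462.3,-92.5,154.5),r);print(env.get_obs()['joint_pos'].round(3))
E
```

```text
time_s: 3.35
tcp_pos: [456.0, -90.4, 171.7]
eef_rot: [0.097, 0.557, 0.812, 0.142]
ft_force: [-0.4, 0.4, -0.7]
opening: 0.006
gripper_force: 0.0
d tool [-4.3 -1.  17.9]
rv [-0.004 -0.002  0.002] d after rot [-4.2 -1.1 17.9]
[-0.247 -0.265  0.441  2.208 -0.093  0.883  0.614]
```

```bash
python3 inch.py '[-4, -1, 5, 0, 0, 0, 0, 0, 0, 5, 0, 0, 0, 0, 0, 0, 4, 0, 0, 0, 0, 0, 0, 0, 0, 0, 0, 0]'
for i in 1 2; do python3 inch.py '[0, 0, 2, 0, 0, 0, 0, 0, 0, 0, 0, 0, 0, 0]'; done
```

```text
time_s: 3.75
tcp_pos: [461.4, -94.7, 159.5]
eef_rot: [0.098, 0.559, 0.811, 0.143]
ft_force: [-0.4, 0.3, -0.0]
opening: 0.006
gripper_force: 0.0
time_s: 3.95
tcp_pos: [462.1, -94.6, 157.9]
eef_rot: [0.098, 0.559, 0.811, 0.143]
ft_force: [0.2, 0.5, 0.1]
opening: 0.005
gripper_force: 0.0
time_s: 4.15
tcp_pos: [462.8, -94.3, 155.9]
eef_rot: [0.098, 0.559, 0.811, 0.143]
ft_force: [0.1, 0.0, -0.5]
opening: 0.006
gripper_force: 0.0
```

```bash
for i in 1 2 3 4; do python3 inch.py '[0, 0, 1.5, 0, 0, 0, 0, 0, 0, 0, 0, 0, 0, 0]' | egrep 'tcp|ft'; done
```

```text
tcp_pos: [463.3, -94.2, 154.6]
ft_force: [-1.1, -1.2, 0.9]
tcp_pos: [463.8, -94.0, 153.2]
ft_force: [-0.7, 0.2, 2.3]
tcp_pos: [464.4, -93.9, 151.9]
ft_force: [-1.4, -0.3, 3.9]
tcp_pos: [464.8, -93.7, 150.6]
ft_force: [-3.3, -0.0, 5.7]
```

```bash
for i in 1 2; do python3 inch.py '[0, 0, 1.2, 0, 0, 0, 0, 0, 0, 0, 0, 0, 0, 0]' | egrep 'tcp|ft'; done
```

```text
tcp_pos: [465.0, -93.7, 150.2]
ft_force: [-13.8, -0.1, 18.3]
tcp_pos: [465.2, -93.6, 149.8]
ft_force: [-23.3, -2.1, 33.1]
```

Fully in (stiff stop at about 150). Release it and move over the square key.

```bash
python3 inch.py '[0, 0, -4, 0, 0, 0, 0, 0, 0, -10, 0, 0, 0, 0, 0, 0, -11, 0, 0, 0, 0, 0, 0, 0, 0, 0, 0, 0]'
python3 inch.py '[22, 0, 0, 0, 0, 0, 0, 22, 0, 0, 0, 0, 0, 0, 0, 0, 0, 0, 0, 0, 0, 0, 0, 0, 0, 0, 0, 0]'
python3 - <<'E'
from h import *
r=ori(np.radians(20)); show((446.3,-50.8,154.8),r);print(env.get_obs()['joint_pos'].round(3))
E
```

```text
time_s: 5.75
tcp_pos: [457.9, -96.8, 173.2]
eef_rot: [0.099, 0.559, 0.811, 0.144]
ft_force: [-0.1, 0.5, -0.4]
opening: 0.006
gripper_force: 0.0
time_s: 6.15
tcp_pos: [441.8, -55.2, 171.6]
eef_rot: [0.098, 0.559, 0.811, 0.143]
ft_force: [0.8, -0.3, 0.6]
opening: 0.008
gripper_force: 0.0
d tool [ 2.6 -0.4 17.8]
rv [-0.     0.    -0.001] d after rot [ 2.6 -0.4 17.8]
[-0.243 -0.319  0.346  2.253 -0.063  0.877  0.501]
```

```bash
python3 inch.py '[2.5, 0, 6, 0, 0, 0, 0, 0, 0, 6, 0, 0, 0, 0, 0, 0, 5, 0, 0, 0, 0, 0, 0, 0, 0, 0, 0, 0]' | egrep 'tcp|ft'
for i in 1 2 3; do python3 inch.py '[0, 0, 1.5, 0, 0, 0, 0, 0, 0, 0, 0, 0, 0, 0]' | egrep 'tcp|ft'; done
```

```text
tcp_pos: [446.2, -51.0, 154.7]
ft_force: [-1.3, 0.4, 1.7]
tcp_pos: [446.8, -50.9, 154.1]
ft_force: [-2.2, -0.7, 2.2]
tcp_pos: [447.4, -50.6, 152.9]
ft_force: [-1.6, -1.5, 2.0]
tcp_pos: [447.9, -50.4, 151.5]
ft_force: [-1.6, -0.3, 2.9]
```

```bash
for i in 1 2; do python3 inch.py '[0, 0, 1.3, 0, 0, 0, 0, 0, 0, 0, 0, 0, 0, 0]' | egrep 'tcp|ft'; done
```

```text
tcp_pos: [448.2, -50.3, 150.6]
ft_force: [-6.4, -2.0, 8.6]
tcp_pos: [448.5, -50.3, 150.2]
ft_force: [-18.2, -3.4, 22.4]
```

Square key bottomed. Back off, release, and compute the pre-grasp.

```bash
python3 inch.py '[0, 0, -5, 0, 0, 0, 0, 0, 0, -10, 0, 0, 0, 0, 0, 0, -15, 0, 0, 0, 0, 0, 0, 0, 0, 0, 0, 0]' | egrep 'tcp|ft'
python3 - <<'E'
from h import *
r=ori(np.radians(20)); z=r.apply([0,0,1]); g=np.array([578,-71,238])+18.7*z; print(g); show(g-75*z,r);print(env.get_obs()['joint_pos'].round(3))
E
```

```text
tcp_pos: [439.8, -53.8, 179.1]
ft_force: [-0.8, -0.6, -0.0]
[583.97261868 -68.7122532  220.42774799]
d tool [-65.3 136.  -69.3]
rv [ 0.002  0.001 -0.002] d after rot [-65.5 135.7 -69.6]
[-0.231 -0.332  0.329  2.248 -0.062  0.893  0.493]
```

```bash
python3 inch.py '[-9, 15, -14, 0, 0, 0, 0, -9, 16, -14, 0, 0, 0, 0, -9, 20, -14, 0, 0, 0, 0, -9, 20, -14, 0, 0, 0, 0.3, -9, 20, -14, 0, 0, 0, 1, -10, 22, 0, 0, 0, 0, 1, -10, 23, 0, 0, 0, 0, 1, 0, 0, 0, 0, 0, 0, 1]' | egrep 'tcp|ft'
python3 inch.py '[0, 0, 0, 0, 0, 0, 1, 0, 0, 0, 0, 0, 0, 1, 0, 0, 0, 0, 0, 0, 1, 0, 0, 0, 0, 0, 0, 1]' | egrep 'tcp|ft|open'
python3 - <<'E'
from h import *
r=ori(np.radians(20)); z=r.apply([0,0,1]); g=np.array([578,-71,238])+18.7*z; show(g,r);print(env.get_obs()['joint_pos'].round(3))
c=imaging.camera_info("wrist");cv2.imwrite("pics/w2.png",imaging.capture("wrist"))
for p in [(578,-71,238),(554.7,-8.7,238),(601.5,-133.9,238)]:
    q=c["mtx"]@(c["R"]@np.array(p)+c["t"]);print(q[:2]/q[2])
E
```

```text
tcp_pos: [561.7, -77.0, 289.5]
ft_force: [0.8, 1.0, 0.4]
tcp_pos: [558.8, -77.5, 289.4]
ft_force: [0.4, 0.1, 0.3]
opening: 0.741
d tool [-0.8  1.5 73.9]
rv [-0.    -0.    -0.002] d after rot [-0.7  1.4 73.9]
[-0.261 -0.113  0.404  1.857 -0.141  1.087  0.558]
[278.09835473 229.05952103]
[278.79202466 116.71288016]
[277.46009372 327.12409882]
```

View pics/w2.png

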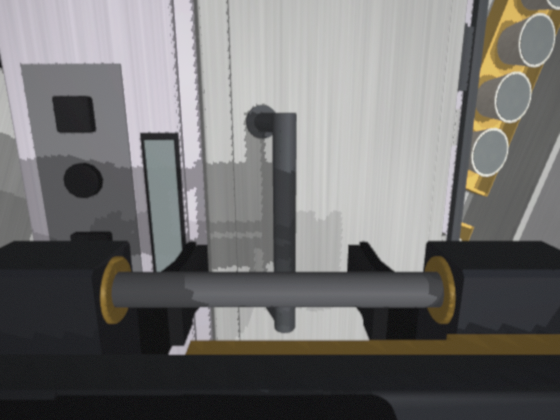

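The bar lies between the open fingers at column 285 (predicted 278), with ends at rows 114 and 331. I'll refine the bar position with this view.

```bash
python3 - <<'E'
from h import *
c=imaging.camera_info("wrist");P=[]
for w,t,s in(((284.7,114.5),(298.8,204.3),(266.2,182)),((285,331),(351,186),(212.3,198.2))):
    A=[];b=[]
    for o,d in(ray("wrist",w,c),ray("top",t),ray("scene",s)):
        M=np.eye(3)-np.outer(d,d);A.append(M);b.append(M@o)
    p=np.linalg.lstsq(np.vstack(A),np.hstack(b),rcond=None)[0];P.append(p)
    print(p.round(1),[np.linalg.norm(M@p-v).round(1) for M,v in zip(A,b)])
P=np.array(P);m=P.mean(0);print(m,np.linalg.norm(P[0]-P[1]),np.arctan2(*(P[0]-P[1])[1::-1])-np.pi/2)
r=ori(np.radians(20));show(m+18.7*r.apply([0,0,1]),r)
E
```

```text
[556.1  -8.  239. ] [np.float64(1.9), np.float64(2.5), np.float64(0.9)]
[ 603.7 -133.6  241.2] [np.float64(2.1), np.float64(2.7), np.float64(1.3)]
[579.88909072 -70.7600714  240.09474452] 134.33486549615594 0.36265498727236545
d tool [-1.1  3.8 72.6]
rv [-0.    -0.    -0.002] d after rot [-1.1  3.8 72.6]
```

```bash
python3 inch.py '[-1, 4, 0, 0, 0, 0, 1, 0, 0, 0, 0, 0, 0, 1, 0, 0, 15, 0, 0, 0, 1, 0, 0, 15, 0, 0, 0, 1, 0, 0, 15, 0, 0, 0, 1, 0, 0, 14, 0, 0, 0, 1, 0, 0, 12, 0, 0, 0, 1, 0, 0, 0, 0, 0, 0, 1]' | egrep 'tcp|ft|open'
python3 inch.py '[0, 0, 0, 0, 0, 0, 0.4, 0, 0, 0, 0, 0, 0, 0.2, 0, 0, 0, 0, 0, 0, 0, 0, 0, 0, 0, 0, 0, 0, 0, 0, 0, 0, 0, 0, 0, 0, 0, 0, 0, 0, 0, 0, 0, 0, 0, 0, 0, 0, 0, 0, 0, 0, 0, 0, 0, 0]' 20 | egrep 'tcp|ft|open|grip'
```

```text
tcp_pos: [585.2, -68.0, 221.5]
ft_force: [-0.3, -0.1, -0.2]
opening: 1.002
tcp_pos: [585.8, -68.5, 224.0]
ft_force: [-0.0, 0.5, 0.1]
opening: 0.356
gripper_force: 0.0
```

```bash
python3 inch.py '[0, 0, 0, 0, 0, 0, 0, 0, 0, 0, 0, 0, 0, 0, 0, 0, 0, 0, 0, 0, 0, 0, 0, 0, 0, 0, 0, 0, 0, 0, 0, 0, 0, 0, 0]' 50 | egrep 'time|tcp|ft|open|grip'
```

```text
time_s: 11.3
tcp_pos: [585.6, -68.5, 223.9]
ft_force: [-2.5, -0.5, -0.2]
opening: 0.148
gripper_force: 50.0
```

```bash
cat >> h.py <<'E'
xc=np.array([np.cos(YAW),np.sin(YAW),0]); 
H=np.array([579.7,-70.8,240.])+170*xc-[0,0,54]
def ang():
    o=env.get_obs(); q=rot(o); b=o["tcp_pos"]+q.apply([0,0,-18.7-A]); v=b-H
    print("bar",b.round(1),"lid deg",np.degrees(np.arctan2(v[2],-v@xc)-np.arctan2(54,170)).round(2),"radius",np.hypot(v[2],v@xc).round(1),"tilt",np.degrees(np.arcsin(q.apply([0,0,1])@xc)).round(2),"rv",(ori(0).inv()*q).as_rotvec().round(3),"j",o["joint_pos"].round(2))
A=-1.6
E
python3 - <<'E'
from h import *
ang();o=env.get_obs();q=rot(o);rt=q.inv().apply(o["tcp_pos"]-H)
print(rt,H)
for d in(.0245,.025):print(d,(R.from_rotvec([d,0,0]).apply(rt)-rt).round(2))
E
```

```text
bar [580.2 -70.6 240. ] lid deg 0.05 radius 177.9 tilt 19.95 rv [-0.348  0.001  0.002] j [-0.27 -0.02  0.41  1.91 -0.2   0.95  0.6 ]
[  -0.30084631 -140.87086766  -91.47974364] [738.45244348  -9.99159854 186.        ]
0.0245 [ 0.    2.28 -3.42]
0.025 [-0.    2.33 -3.49]
```

```bash
python3 inch.py '[0, 2.33, -3.49, 0.025, 0, 0, 0, 0, 2.33, -3.49, 0.025, 0, 0, 0, 0, 2.33, -3.49, 0.025, 0, 0, 0, 0, 2.33, -3.49, 0.025, 0, 0, 0, 0, 2.33, -3.49, 0.025, 0, 0, 0, 0, 2.33, -3.49, 0.025, 0, 0, 0]' 60 | egrep 'time|tcp|ft|open|grip'; python3 -c "
from h import *
ang()"
```

```text
time_s: 11.9
tcp_pos: [592.4, -65.9, 247.3]
ft_force: [-0.8, -1.2, -4.4]
opening: 0.141
gripper_force: 60.0
bar [589.3 -67.1 264.1] lid deg 8.42 radius 177.8 tilt 11.22 rv [-0.196  0.001  0.002] j [-0.29  0.08  0.4   1.74 -0.13  1.16  0.52]
```

Tracks well: radius unchanged, 4 N load. Continuing.

```bash
python3 inch.py '[0, 2.33, -3.49, 0.025, 0, 0, 0, 0, 2.33, -3.49, 0.025, 0, 0, 0, 0, 2.33, -3.49, 0.025, 0, 0, 0, 0, 2.33, -3.49, 0.025, 0, 0, 0, 0, 2.33, -3.49, 0.025, 0, 0, 0, 0, 2.33, -3.49, 0.025, 0, 0, 0, 0, 2.33, -3.49, 0.025, 0, 0, 0, 0, 2.33, -3.49, 0.025, 0, 0, 0]' | egrep 'time|tcp|ft|open|grip'; python3 -c "
from h import *
ang()"
python3 inch.py '[0, 2.33, -3.49, 0.025, 0, 0, 0, 0, 2.33, -3.49, 0.025, 0, 0, 0, 0, 2.33, -3.49, 0.025, 0, 0, 0, 0, 2.33, -3.49, 0.025, 0, 0, 0, 0, 2.33, -3.49, 0.025, 0, 0, 0, 0, 2.33, -3.49, 0.025, 0, 0, 0, 0, 2.33, -3.49, 0.025, 0, 0, 0, 0, 2.33, -3.49, 0.025, 0, 0, 0]' | egrep 'time|tcp|ft|open|grip'; python3 -c "
from h import *
ang()"
```

```text
time_s: 12.7
tcp_pos: [606.7, -60.3, 277.2]
ft_force: [-2.5, 0.2, -3.5]
opening: 0.142
gripper_force: 60.0
bar [606.7 -60.3 294.3] lid deg 19.9 radius 177.8 tilt -0.25 rv [0.004 0.001 0.002] j [-0.31  0.24  0.41  1.5  -0.09  1.43  0.47]
time_s: 13.5
tcp_pos: [626.3, -52.7, 303.6]
ft_force: [-3.7, 0.6, -1.5]
opening: 0.141
gripper_force: 60.0
bar [629.6 -51.5 320.3] lid deg 31.44 radius 177.8 tilt -11.71 rv [0.204 0.002 0.002] j [-0.3   0.43  0.41  1.23 -0.08  1.7   0.45]
```

```bash
python3 inch.py '[0, 2.33, -3.49, 0.025, 0, 0, 0, 0, 2.33, -3.49, 0.025, 0, 0, 0, 0, 2.33, -3.49, 0.025, 0, 0, 0, 0, 2.33, -3.49, 0.025, 0, 0, 0, 0, 2.33, -3.49, 0.025, 0, 0, 0, 0, 2.33, -3.49, 0.025, 0, 0, 0]' | egrep 'time|tcp|ft|open|grip'; python3 -c "
from h import *
ang()"
```

```text
time_s: 14.1
tcp_pos: [644.2, -45.7, 320.4]
ft_force: [-4.5, 0.7, 0.5]
opening: 0.137
gripper_force: 60.0
bar [649.8 -43.7 336.4] lid deg 40.14 radius 177.8 tilt -20.28 rv [0.354 0.002 0.002] j [-0.28  0.59  0.42  1.   -0.08  1.92  0.46]
```

```bash
python3 inch.py '[0, 2.33, -3.49, 0.025, 0, 0, 0, 0, 2.33, -3.49, 0.025, 0, 0, 0, 0, 2.0, -3.0, 0.0215, 0, 0, 0, 0, 0, 0, 0, 0, 0, 0, 0, 0, 0, 0, 0, 0, 0]' | egrep 'time|tcp|ft|open|grip'; python3 - <<'E'
from h import *
ang(); 
for n in("scene","top"): cv2.imwrite(f"pics/{n}1.png",imaging.capture(n))
# predicted pixels for lid at 45 deg: bar ends and front-edge corners
yc=np.array([-xc[1],xc[0],0])
for th in(42,45,48):
    t=np.radians(th);c,s=np.cos(t),np.sin(t)
    for n in("scene","top"):
        k=imaging.camera_info(n);out=[]
        for a,b,y in((170,54,68),(170,54,-68),(208,12,181),(208,12,-181)):
            X=H+xc*(-a*c+b*s)+yc*y+np.array([0,0,a*s+b*c]);q=k["mtx"]@(k["R"]@X+k["t"]);out.append((q[:2]/q[2]).round(1).tolist())
        print(th,n,out)
E
```

```text
time_s: 14.6
tcp_pos: [653.5, -42.2, 327.3]
ft_force: [-5.0, 1.8, 1.6]
opening: 0.141
gripper_force: 60.0
bar [660.1 -39.7 342.8] lid deg 44.26 radius 177.8 tilt -24.33 rv [0.425 0.002 0.002] j [-0.27  0.67  0.42  0.87 -0.07  2.02  0.46]
42 scene [[281.7, 168.0], [220.8, 186.8], [315.0, 142.1], [158.3, 188.3]]
42 top [[286.8, 166.8], [345.0, 146.3], [246.9, 208.1], [401.5, 153.7]]
45 scene [[283.4, 168.6], [222.1, 187.6], [316.9, 141.3], [158.6, 187.9]]
45 top [[285.6, 163.0], [344.0, 142.5], [245.5, 204.5], [401.0, 149.8]]
48 scene [[285.3, 169.4], [223.4, 188.6], [319.0, 140.7], [159.0, 187.8]]
48 top [[284.3, 159.2], [342.9, 138.6], [244.0, 200.7], [400.4, 145.7]]
```

View pics/scene1.png

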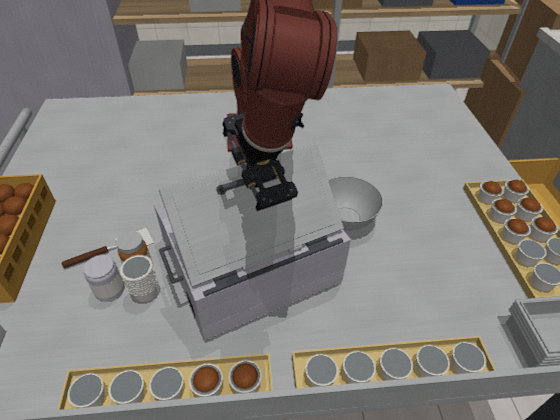

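View pics/top1.png

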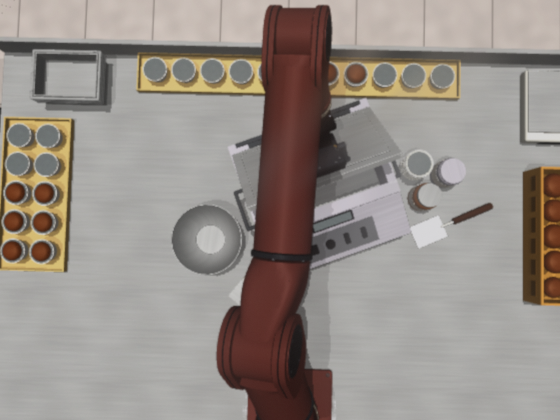

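Both views show the lid raised about 45° and held. The right front corner in the top view, near (400,150), matches the 45° prediction of (401,150), and the other things have not moved. A last small trim follows.

```bash
python3 inch.py '[0, 1.05, -1.6, 0.0115, 0, 0, 0, 0, 0, 0, 0, 0, 0, 0, 0, 0, 0, 0, 0, 0, 0, 0, 0, 0, 0, 0, 0, 0, 0, 0, 0, 0, 0, 0, 0, 0, 0, 0, 0, 0, 0, 0]' | egrep 'time|ft|open|grip'; python3 - <<'E'
from h import *
ang(); print(env.get_obs()["joint_pos"][5], env.get_obs()["joint_vel"].round(3))
E
```

```text
time_s: 15.3
ft_force: [-4.8, 2.2, 2.2]
opening: 0.143
gripper_force: 60.0
bar [661.8 -39.  343.9] lid deg 44.93 radius 177.9 tilt -24.94 rv [0.435 0.002 0.001] j [-0.27  0.69  0.42  0.85 -0.07  2.04  0.46]
2.0378815372108123 [ 0.002 -0.001 -0.003 -0.    -0.003 -0.     0.001]
```

```bash
python3 -c "
from bench import env, imaging, workorder
print(workorder.sign_off())"
```

```text
the job is handed in; nothing more can be done
None
```

I pressed the round key and then the square key fully and released each. The gripper now holds the lid by its bar handle at a measured 44.9 degrees; I have handed the job in (about 15.3 s used), but no verdict came back.

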